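# Open the clamped lid of the cold-brew pot

### The job

Open the cold-brew pot for refilling: unscrew the wing nut on its lid clamp until it clears the raised lip of the slotted lug, swing the hinged bolt out of the slot towards the front until it hangs down clear, then raise the lid by its bar handle until it stands up open by itself. Feel your way: never wrench the bolt or nut against the lug, and leave the cup, tamper and spoon beside the pot where they are.

Things in the scene. Friction and masses are not known exactly. Their poses are not given: they have to be found in the camera images.
- pot: Heavy steel cold-brew pot, 150 mm across, lid top 130 mm high, stands firm. Origin: centre of its underside on the counter; z up; -x is its front, where the clamp bolt is; +x its back, with the lid hinge. Loop handles stick out 104 mm either side (y) at 88 mm height, a small tap low at -y.
- wing_nut: Steel wing nut on the upright bolt. Origin: centre of its underside; z up along the bolt; x along the two wings. Wing tips 26 mm either side, 6 mm thick, upright end faces 16 to 33 mm above the origin; flange 26 mm across. Anticlockwise from above (+z) loosens; it rises 1.5 mm per rad, turns with 0.1 to 0.2 N m, and is captive. The bolt's end starts 37 to 39 mm above the origin.
- bolt_hinge (a point): Centre of the eye on which the bolt swings, 95 mm in front of the pot's axis, 53 mm up. Its axis is the pot's y axis. The bolt is 10 mm thick and 114 mm long from here; the tight nut's underside is 75 mm from here.
- eyebolt (a joint): Swing of the bolt, rad: 0 upright in the slot (an inward stop), growing as it swings outward to the front (the pot's -x) and down; stops level at 1.6. Light: it stays upright by itself, and past about 0.3 rad it falls outward under its own weight.
- lug: Slotted lug on the lid's front edge: fork 35 mm wide, slot 13 mm, open to the front. Origin: centre of the nut's seat on its top face; axes as the lid's. A 4.4 mm lip on both prongs' ends, 14.5 to 18.5 mm in front of the origin, catches the nut's flange until it is 4 to 6 mm above the seat. Meanwhile the lid itself follows up 2.4 mm as its gasket relaxes. Over 25 N here damages it.
- lid (a joint): Opening of the lid, rad: 0 shut, 1.5 fully up (stop). Its stiff hinge (0.33 N m) keeps the lid wherever it is left; raising it by the handle takes about 7 N. A white gasket under the rim lifts the shut lid by up to 0.013 when the clamp is slack.
- lid_hinge (a point): Point on the lid's hinge axis at the back of the pot, 88 mm behind the pot's axis, 121 mm up; the hinge axis is the pot's y axis; the lid swings up and back.
- lid_handle (a point): Middle of the lid's black bar handle: a round bar 11 mm thick and 66 mm long, running front to back (the pot's x axis) on two posts 52 mm apart, 34 mm clear above the lid; 83 mm in front of the hinge axis and 43 mm above it. Pinched from above with a finger left and right of it, it can pivot between the pads as the lid rises.
- cup_mint: Mint-green wide cup, 96 x 122 x 62 mm, loose, standing to the left (+y) of the pot. To be left where it is. Origin: centre of its underside.
- tamper: Coffee tamper with wooden grip, 58 mm across, 84 mm high, loose, to the right (-y) of the pot. To be left where it is. Origin: centre of its underside.
- spoon_a: Teaspoon, 140 x 30 x 10 mm, loose, lying to the left in front of the pot. To be left where it is. Origin: centre of its underside.

How it is judged:
By the outcome, as a careful person would: the job done as asked, in the order asked, and still so for the second after the job is handed in, with the robot touching nothing.
It also fails if it takes over 72 s, if anything falls off the work surface, if the arm or the gripper's body presses on something with over 40 N, if the wrist force passes 120 N, or if a joint passes its speed limit or range.

### The arm

A 6-joint arm with a two-finger parallel gripper is mounted at the origin on a cart in front of the work surface, level with it; the furniture and walls round the work are solid. World frame = base frame: x ahead of the robot, y to its left, z up, the work surface at z = 0. Lengths are in m, angles in rad, forces in N, time in s.
With the tool pointing down it reaches from about 0.425 to 0.95 m from the base axis. Payload 14.7 kg.
Tool frame: the origin (TCP) lies on the centre line of the jaws, within the pads' length; the fingertips stand 25 mm ahead of it and the grasp point (between the pads) lies 6 mm ahead of it; z points along the fingers, y is the line along which they close (so a half turn about z gives the same grasp; the last joint's range is limited). The gripper opens to 85 mm and grips with 20 to 120 N. Pads are 22 mm wide; open, the fingers measure 114 mm over their backs; the gripper's body (76 mm by 85 mm) begins 54 mm behind the grasp point. The pads swing forward as they close: fully open they stand 13 mm farther back than shut.
Start: joints at [1.253, 0.48, 1.596, -0, 1.065, -0.047], TCP at [0.174, 0.626, 0.256] pointing down, gripper open.
Joint ranges: [-2.75, 2.75], [-0.82, 2.05], [0.23, 2.67], [-1.56, 4.7], [0.09, 2.69], [-2.92, 2.92]. Speed limits (rad/s): [1.89, 1.89, 2.39, 3.01, 3.01, 3.01].

### API

Orientations are given as a unit quaternion [x, y, z, w].
In Python, from cell import manip, solver, get_image, calibration gives the robot as it stands. Calls block until the motion is done:
- manip.reach(position, orientation): joint-space move of the TCP to a pose.
- manip.line_to(position, orientation=None, rate=0.15, until_force=None): straight line of the TCP; orientation=None keeps the orientation; rate is the mean speed in m/s. With until_force (N) it stops when the force on the tool has changed by that much, and returns True; else False.
- manip.goto_joints(angles): joint-space move.
- manip.move_gripper(opening): finger opening in m; the grip force is fixed at half the most; returns when the fingers have stopped.
- manip.pause(seconds).
- solver.solve_ik(position, orientation): joint angles nearest the present ones, or None.
- get_image(name): name is "scene" or "side" or "wrist"; returns (picture, depth): 384x512x3 uint8, blue, green, red; 384x512 float32, m along the optical axis (not along the pixel's ray), 0 where there is no reading.
- calibration(name): a dict with "K" (3x3 intrinsics, pixels), "D" ([k1, k2, p1, p2, k3] as OpenCV has them; the pictures are not rectified), "pose" (4x4, takes a point from camera to world coordinates). Camera axes: x right, y down, z forward; pixel columns grow to the right and rows downward; lengths in m; the calibration is good to about 2 mm. A picture is of the moment at which its call begins: read the wrist's pose just before it. calibration takes no time and is no camera call; for the wrist camera it gives the pose at the moment of the call.
A pose or a line that the arm cannot do raises manip.MotionError and nothing moves.
- manip.sign_off(): hands the job in; it is judged then, once.
Readings, each from a call of its own:
- manip.get_time(): time.
- manip.get_joint_positions(): joint angles.
- manip.get_dq(): joint speeds.
- manip.get_joint_torque(): joint torques, N m.
- manip.get_position(): TCP position.
- manip.get_tool_rot(): TCP orientation.
- manip.get_contact_force(): force on the tool from outside, world axes, zero at the start.
- manip.get_wrist_torque(): the same for the moment, N m.
- manip.get_width(): finger opening in m.
- manip.get_finger_force(): force on a finger pad.
Only numpy, scipy, OpenCV 4.12 (cv2) and the standard library are available. Lean on these libraries where they do the work, as an engineer would, in place of code of your own. Each camera call takes 0.05 s, during which the arm holds its last target. There are 200 camera calls.

## Working session

There is one attempt and no reset: what is moved stays moved. The work goes in short steps, each a Python script; the robot and the scene stay as the last script left them, time stands still between calls to the robot, and variables do not carry over. Pictures are saved under pics/ and viewed, at most 10 in all, crops included, and the job is handed in when it is done.

```bash
ls; mkdir -p pics
python3 - <<'E'
from cell import manip, solver, get_image, calibration
import cv2,numpy as np
np.set_printoptions(precision=4,suppress=True)
for n in ["scene","side"]:
    im,d=get_image(n); cv2.imwrite(f"pics/{n}0.png",im); np.savez(f"pics/{n}0.npz",im=im,d=d)
    c=calibration(n); print(n,c["K"],c["D"],c["pose"])
print(manip.get_tool_rot(),manip.get_time())
E
```

```text
pics
scene [[436.1922   0.     252.7365]
 [  0.     436.1922 194.8942]
 [  0.       0.       1.    ]] [0.0458 0.     0.     0.     0.    ] [[-0.7053 -0.3006  0.6421  0.0302]
 [-0.7089  0.3002 -0.6382  0.5203]
 [-0.0009 -0.9053 -0.4248  0.487 ]
 [ 0.      0.      0.      1.    ]]
side [[372.9302   0.     254.5314]
 [  0.     372.9302 193.0225]
 [  0.       0.       1.    ]] [-0.1165  0.      0.      0.      0.    ] [[-0.9169 -0.2597  0.303   0.3237]
 [-0.3984  0.5523 -0.7323  0.6088]
 [ 0.0229 -0.7922 -0.6099  0.6592]
 [ 0.      0.      0.      1.    ]]
[ 0.135   0.9908 -0.0005 -0.0001] 0.1
```

View pics/scene0.png

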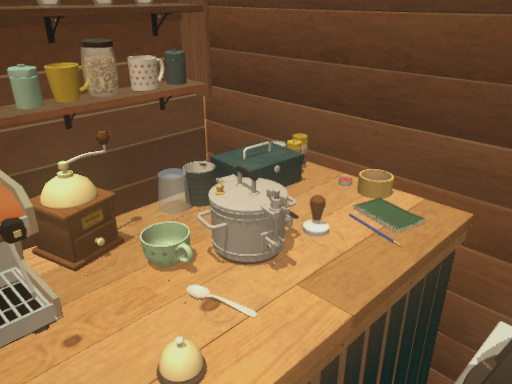

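View pics/side0.png

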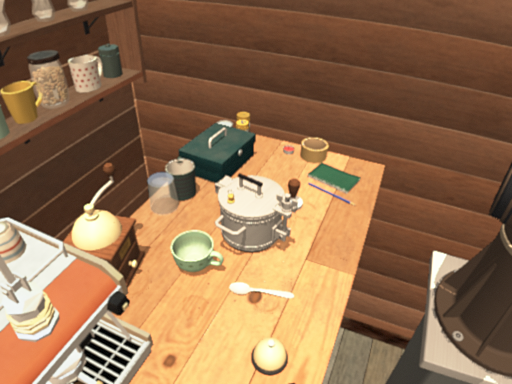

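The scene view shows the pot at about (248,215), wing nut at about (277,200), bar handle at about (247,182), tamper at (317,215), cup at (167,243) and spoon at (220,298). Next come 3D points and enlarged crops.

```bash
cat > h.py <<'E'
from cell import manip, solver, get_image, calibration
import cv2,numpy as np
from scipy.spatial.transform import Rotation as R
np.set_printoptions(precision=4,suppress=True)
def cloud(d,c):
    h,w=d.shape
    uv=np.stack(np.meshgrid(np.arange(w),np.arange(h)),-1).reshape(-1,1,2).astype(np.float64)
    n=cv2.undistortPoints(uv,c["K"],c["D"]).reshape(h,w,2)
    p=np.dstack([n*d[...,None],d]); P=p@c["pose"][:3,:3].T+c["pose"][:3,3]
    P[d<=0]=np.nan
    return P
def proj(p,c):
    T=np.linalg.inv(c["pose"]); return cv2.projectPoints(np.atleast_2d(p).astype(float),cv2.Rodrigues(T[:3,:3])[0],T[:3,3],c["K"],c["D"])[0].reshape(-1,2)
E
python3 - <<'E'
from h import *
for n in ["scene","side"]:
    f=np.load(f"pics/{n}0.npz"); c=calibration(n); P=cloud(f["d"],c); im=f["im"]
    z=P[...,2]
    u=(200,168,100,100) if n=="scene" else (210,168,100,90)
    x0,y0,w,h=u
    cv2.imwrite(f"pics/{n}crop.png",cv2.resize(im[y0:y0+h,x0:x0+w],None,fx=5,fy=5,interpolation=cv2.INTER_CUBIC))
    S=P[y0:y0+h,x0:x0+w].reshape(-1,3)
    # lid top plane
    m=np.abs(S[:,2]-.128)<.007; T=S[m]; print(n,"lid",m.sum(),T.mean(0),T.min(0),T.max(0))
    (cx,cy),r=cv2.minEnclosingCircle(T[:,:2].astype(np.float32)); print("circ",cx,cy,r)
    hb=im[y0:y0+h,x0:x0+w].reshape(-1,3).max(1)
    m=(S[:,2]>.155)&(S[:,2]<.18); H=S[m]; print("hi",m.sum(),H.mean(0)); print(H[np.argsort(H[:,0])][::max(1,len(H)//25)])
E
```

```text
scene lid 2061 [ 0.5797 -0.0085  0.1288] [ 0.4786 -0.1028  0.121 ] [0.6888 0.0536 0.1349]
circ 0.5834612846374512 -0.022815393283963203 0.10547227412462234
hi 259 [ 0.5525 -0.0133  0.1635]
[[ 0.4756 -0.0041  0.1592]
 [ 0.4784 -0.0019  0.1609]
 [ 0.4835 -0.005   0.162 ]
 [ 0.4889 -0.0033  0.1588]
 [ 0.4969 -0.0043  0.1558]
 [ 0.4982 -0.0055  0.1629]
 [ 0.5001 -0.0024  0.1633]
 [ 0.5023 -0.0022  0.1626]
 [ 0.5068 -0.0069  0.1675]
 [ 0.5142 -0.0047  0.1579]
 [ 0.5186 -0.0066  0.1618]
 [ 0.5259 -0.0064  0.1575]
 [ 0.5673 -0.017   0.1678]
 [ 0.569  -0.0214  0.1577]
 [ 0.571  -0.0153  0.1671]
 [ 0.5742 -0.0212  0.1706]
 [ 0.5795 -0.0237  0.1704]
 [ 0.5833 -0.0195  0.1664]
 [ 0.5869 -0.0176  0.1659]
 [ 0.5927 -0.0259  0.1701]
 [ 0.5986 -0.0209  0.1678]
 [ 0.6047 -0.0294  0.1699]
 [ 0.6105 -0.024   0.1635]
 [ 0.6172 -0.0278  0.169 ]
 [ 0.6211 -0.026   0.1684]
 [ 0.6248 -0.0266  0.1608]]
side lid 2148 [ 0.5873 -0.0116  0.1274] [ 0.4812 -0.1039  0.121 ] [0.6889 0.0548 0.1348]
circ 0.5848245024681091 -0.024899981915950775 0.10516446828842163
hi 212 [ 0.5659 -0.0156  0.1636]
[[ 0.4768 -0.0004  0.1601]
 [ 0.482  -0.0024  0.1596]
 [ 0.488  -0.0001  0.1593]
 [ 0.4968 -0.0052  0.1609]
 [ 0.4996 -0.006   0.1649]
 [ 0.5019 -0.0006  0.1597]
 [ 0.5047 -0.0011  0.1639]
 [ 0.5155 -0.0057  0.1625]
 [ 0.5216 -0.0098  0.1604]
 [ 0.5671 -0.0219  0.1625]
 [ 0.5699 -0.0224  0.1669]
 [ 0.5724 -0.0225  0.1688]
 [ 0.5757 -0.019   0.1673]
 [ 0.5793 -0.0274  0.1663]
 [ 0.5831 -0.0193  0.1649]
 [ 0.5868 -0.0217  0.1705]
 [ 0.5917 -0.0275  0.168 ]
 [ 0.5961 -0.0207  0.1627]
 [ 0.599  -0.0215  0.1668]
 [ 0.6047 -0.0231  0.1669]
 [ 0.6088 -0.0267  0.1689]
 [ 0.614  -0.027   0.1615]
 [ 0.6179 -0.0246  0.1647]
 [ 0.6208 -0.0307  0.1684]
 [ 0.6247 -0.0282  0.166 ]
 [ 0.6272 -0.0336  0.1674]
 [ 0.6304 -0.0348  0.1686]]
```

View pics/scenecrop.png

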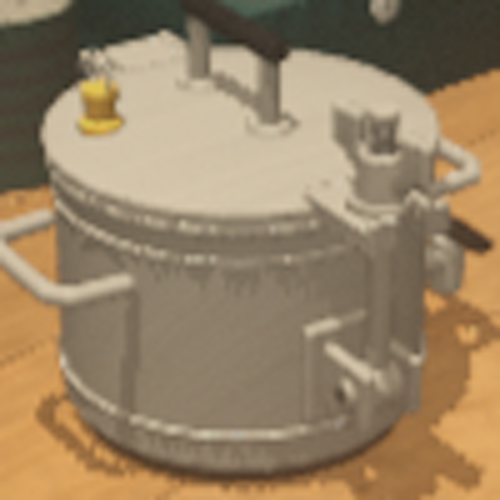

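View pics/sidecrop.png

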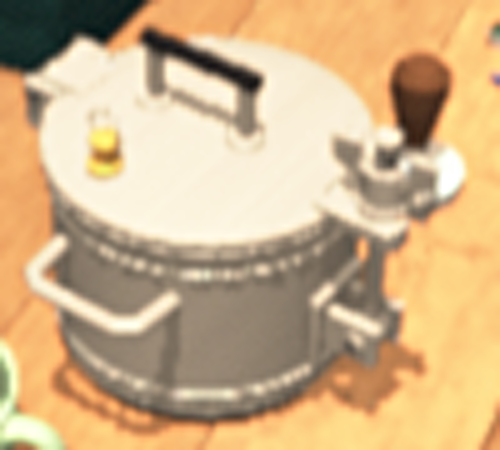

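The crops show the nut on the lug's front with its wings roughly across the bolt, and the bar handle running towards it. The pot's axis is near (0.603,-0.026) with yaw about -0.2. Next is a close look with the wrist camera.

```bash
cat >> h.py <<'E'
def down(psi):
    c,s=np.cos(psi),np.sin(psi)
    return R.from_matrix(np.array([[-s,c,0],[c,s,0],[0,0,-1.]]))
E
python3 - <<'E'
from h import *
q=down(0).as_matrix(); print(np.linalg.det(q))
T=np.eye(4);T[:3,:3]=R.from_quat(manip.get_tool_rot()).as_matrix();T[:3,3]=manip.get_position()
C=np.linalg.inv(T)@calibration("wrist")["pose"]; print(C); np.save("C.npy",C)
for psi in np.arange(-3.2,3.3,.4):
    s=solver.solve_ik([.51,-.007,.16],down(psi).as_quat()); print(round(psi,2),s)
E
```

```text
0.9999999999999993
[[-0.0002 -0.948  -0.3182  0.0817]
 [ 1.      0.0001 -0.0012 -0.002 ]
 [ 0.0012 -0.3182  0.948  -0.1168]
 [ 0.      0.      0.      1.    ]]
-3.2 None
-2.8 [-0.0732  0.4165  2.0084 -0.      0.7167  2.7268]
-2.4 [-0.0732  0.4165  2.0084 -0.      0.7167  2.3268]
-2.0 [-0.0732  0.4165  2.0084 -0.      0.7167  1.9268]
-1.6 [-0.0732  0.4165  2.0084 -0.      0.7167  1.5268]
-1.2 [-0.0732  0.4165  2.0084 -0.      0.7167  1.1268]
-0.8 [-0.0732  0.4165  2.0084 -0.      0.7167  0.7268]
-0.4 [-0.0732  0.4165  2.0084 -0.      0.7167  0.3268]
-0.0 [-0.0732  0.4165  2.0084 -0.      0.7167 -0.0732]
0.4 [-0.0732  0.4165  2.0084 -0.      0.7167 -0.4732]
0.8 [-0.0732  0.4165  2.0084 -0.      0.7167 -0.8732]
1.2 [-0.0732  0.4165  2.0084 -0.      0.7167 -1.2732]
1.6 [-0.0732  0.4165  2.0084 -0.      0.7167 -1.6732]
2.0 [-0.0732  0.4165  2.0084 -0.      0.7167 -2.0732]
2.4 [-0.0732  0.4165  2.0084 -0.      0.7167 -2.4732]
2.8 [-0.0732  0.4165  2.0084 -0.      0.7167 -2.8732]
3.2 None
```

Run:
```python
from h import *
t=manip.get_time()
manip.reach([.505,-.006,.29],down(-1.77).as_quat()); print(manip.get_time()-t, manip.get_position())
c=calibration("wrist"); im,d=get_image("wrist"); np.savez("pics/w0.npz",im=im,d=d,K=c["K"],D=c["D"],pose=c["pose"]); 
cv2.imwrite("pics/w0.png",im)
P=cloud(d,c); z=P[...,2]
m=(z>.150)&(z<.172)&(P[...,0]<.545); S=P[m]; print(len(S),S.mean(0),S.min(0),S.max(0))
print(cv2.minAreaRect(S[:,:2].astype(np.float32)*1000))
m=(z>.16)&(P[...,0]>.545); S=P[m]; print(len(S),S.mean(0)); print(cv2.minAreaRect(S[:,:2].astype(np.float32)*1000)) if len(S) else 0
```

```text
2.5333 [ 0.5051 -0.0055  0.29  ]
425 [ 0.5033 -0.0093  0.1605] [ 0.4762 -0.0162  0.15  ] [ 0.527  -0.0015  0.1682]
((502.05413818359375, -8.76205062866211), (13.752303123474121, 49.955810546875), 72.88910675048828)
1277 [ 0.601  -0.0299  0.1677]
((604.2512817382812, -6.9637908935546875), (57.510005950927734, 65.7449951171875), 78.15729522705078)
```

View pics/w0.png

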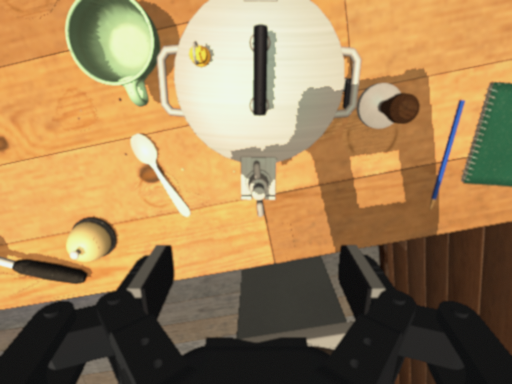

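The wrist view shows the nut at about (259,188) with its wings nearly along the image vertical (the pot's x). The bar handle is at (260,70), and the spoon, cup and tamper are well clear. I'll refine the nut's axis and the pot's yaw from this view.

Run:
```python
from h import *
f=np.load("pics/w0.npz"); im,d=f["im"],f["d"]; c=dict(K=f["K"],D=f["D"],pose=f["pose"]); P=cloud(d,c); z=P[...,2]
def pca(S):
    m=np.median(S,0); w,v=np.linalg.eigh(np.cov((S-m).T)); a=v[:,-1]; a=a*np.sign(a[0]); return np.arctan2(a[1],a[0])
vv,uu=np.mgrid[:384,:512]
hb=(im.max(2)<60)&(uu>240)&(uu<285)&(vv>15)&(vv<125)&(z>.155)
S=P[hb][:,:2]; a=pca(S); r=cv2.minAreaRect(S.astype(np.float32)*1000); print("bar",len(S),S.mean(0),a,r,np.median(z[hb]))
# black bar midline by ray cast on z=.166
n=cv2.undistortPoints(np.stack([uu[hb],vv[hb]],-1).reshape(-1,1,2).astype(float),c["K"],c["D"]).reshape(-1,2)
def cast(n,h):
    r=np.c_[n,np.ones(len(n))]@c["pose"][:3,:3].T; o=c["pose"][:3,3]; return (o+r*((h-o[2])/r[:,2])[:,None])[:,:2]
G=cast(n,.167); print("bar ray",cv2.minAreaRect(G.astype(np.float32)*1000),pca(G))
# lid circle z .124-.133
m=(np.abs(z-.129)<.006); L=P[m][:,:2]; 
cen=np.array([.603,-.026]); ang=np.arctan2(*(L-cen).T[::-1]); rr=np.hypot(*(L-cen).T)
L=L[rr<.085]; k=cv2.convexHull(L.astype(np.float32)*1000)[:,0]; 
from scipy.optimize import least_squares
s=least_squares(lambda p:np.hypot(k[:,0]-p[0],k[:,1]-p[1])-p[2],[603,-26,75],loss="soft_l1",f_scale=1); print("lidcirc",s.x)
for lo,hi in [(.150,.158),(.158,.163),(.163,.17)]:
    m=(z>lo)&(z<hi)&(P[...,0]<.545)&(uu>235)&(uu<285); S=P[m][:,:2]; print(lo,len(S),S.mean(0),S.min(0),S.max(0),pca(S) if len(S)>5 else 0)
b=im[150:230,220:300]; cv2.imwrite("pics/w0c.png",cv2.resize(b,None,fx=7,fy=7,interpolation=cv2.INTER_CUBIC))
```

```text
bar 785 [ 0.5994 -0.0302] -0.20541161572490896 ((599.423095703125, -30.02800178527832), (8.910393714904785, 62.363990783691406), 78.2176284790039) 0.16804955012540368
bar ray ((599.515380859375, -30.035017013549805), (8.890764236450195, 62.590476989746094), 78.22635650634766) -0.2051899557097129
lidcirc [595.1301 -28.5146  77.8076]
0.15 92 [ 0.5057 -0.0092] [ 0.4866 -0.0162] [ 0.527  -0.0015] -0.13594353651204236
0.158 190 [ 0.5033 -0.0094] [ 0.4762 -0.0145] [ 0.527  -0.0038] -0.11738459685179015
0.163 143 [ 0.5017 -0.0091] [ 0.4954 -0.0149] [ 0.5074 -0.0033] -0.15152563698015306
```

View pics/w0c.png

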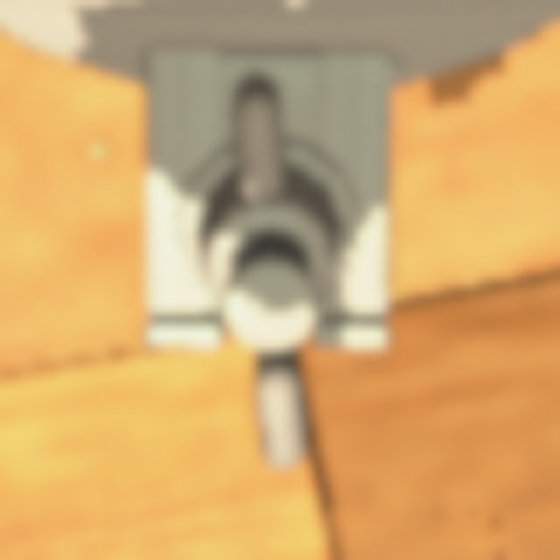

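The earlier numbers agree once the signs are right: the bar sits 5 mm behind the pot's axis. That gives:
- Pot centre: (0.5946,-0.029), yaw -0.205
- Nut: (0.5016,-0.0095), wings at -0.125 rad
- Hinge: (0.681,-0.047)

Next I'll grasp the wing ends gently.

Run:
```python
from h import *
rd=lambda s:print(s,"t%.2f"%manip.get_time(),"F",np.array(manip.get_contact_force()),"M",np.array(manip.get_wrist_torque()),"w%.4f f%.1f"%(manip.get_width(),np.max(manip.get_finger_force())),np.array(manip.get_position()))
q=down(-.125).as_quat(); n=np.array([.5016,-.0095,.157])
manip.reach(n+[0,0,.06],q); manip.move_gripper(.068); rd("above")
print(manip.line_to(n,None,.08,until_force=5)); rd("down")
for w in [.057,.055,.0535]:
    manip.move_gripper(w); rd(w)
```

```text
above t4.53 F [-0.2257 -0.4879 -0.008 ] M [-0.0239 -0.0119  0.0271] w0.0680 f0.0 [ 0.5016 -0.0095  0.2171]
False
down t5.43 F [0.0689 0.1961 0.0442] M [-0.004  -0.0883 -0.0518] w0.0678 f0.0 [ 0.5019 -0.0095  0.1573]
0.057 t5.70 F [ 0.0665 -0.2227 -0.5865] M [ 0.0023  0.0075 -0.0497] w0.0566 f0.0 [ 0.5018 -0.0095  0.1574]
0.055 t5.92 F [0.1221 1.0799 0.9995] M [-0.0256 -0.0357  0.0174] w0.0557 f0.0 [ 0.5017 -0.0095  0.1571]
0.0535 t6.13 F [ 0.6757 -0.231   0.0553] M [-0.0556 -0.0186 -0.0113] w0.0537 f0.0 [ 0.5016 -0.0095  0.157 ]
```

```bash
cat >> h.py <<'E'
def rd(s):
    F=np.array(manip.get_contact_force());M=np.array(manip.get_wrist_torque())
    print(s,"t%.2f"%manip.get_time(),"F",F,"M",M,"w%.4f f%.1f"%(manip.get_width(),np.max(manip.get_finger_force()))); return F,M
def twist(n,z,psi,to,step=.5,k=.0015,lim=12,mlim=.6,rate=.02):
    """turn to 'to' rising with the thread; returns z, psi reached"""
    while psi<to-1e-6:
        dp=min(step,to-psi); psi+=dp; z+=k*dp
        manip.line_to([n[0],n[1],z],down(psi).as_quat(),rate)
        F,M=rd("psi %.2f z %.4f"%(psi,z))
        if np.hypot(F[0],F[1])>lim or abs(F[2])>lim or abs(M[2])>mlim: print("STOP"); break
    return z,psi
E
python3 - <<'E'
from h import *
n=[.5016,-.0095]
manip.move_gripper(.045); rd("grip")
print(twist(n,.157,-.125,.675,.4))
E
```

```text
grip t6.35 F [-0.8938 -0.3372  5.0597] M [ 0.0312  0.1608 -0.0326] w0.0501 f61.2
psi 0.28 z 0.1576 t6.90 F [2.8542 1.9939 2.6284] M [ 0.3439 -0.539   0.2063] w0.0505 f61.8
psi 0.68 z 0.1582 t7.45 F [3.5161 5.9523 0.7252] M [ 1.2602 -0.9237  0.1262] w0.0501 f61.9
(0.15819999999999998, 0.675)
```

Run:
```python
from h import *
manip.move_gripper(.058); rd("rel")
n=[.5010,-.0087]; manip.line_to([*n,.1582],None,.02); rd("mv")
manip.move_gripper(.045); rd("grip")
print(twist(n,.1582,.675,1.675,.5))
```

```text
rel t7.70 F [-0.6774  0.4984 -0.0009] M [-0.0147  0.0164  0.0044] w0.0579 f0.0
mv t7.95 F [0.1383 0.1702 0.1083] M [0.056  0.0007 0.029 ] w0.0579 f0.0
grip t8.18 F [0.2646 3.7445 5.9245] M [0.544  0.0736 0.0274] w0.0504 f60.9
psi 1.18 z 0.1590 t8.83 F [2.5064 8.4725 4.2231] M [ 1.3336 -0.2946  0.1353] w0.0504 f61.3
psi 1.68 z 0.1597 t9.48 F [ 2.8686 14.6081  2.7035] M [ 2.0506 -0.4466  0.0934] w0.0502 f61.5
STOP
(0.1597, 1.675)
```

Run:
```python
from h import *
n=np.array([.5010,-.0077])
for i in range(4):
    manip.move_gripper(.057); manip.line_to([*n,.1597],None,.02)
    manip.move_gripper(.045); F,M=rd("grip %s"%n)
    if abs(F[1])<2: break
    n[1]+=np.clip(F[1]*.00015,-.0012,.0012)
```

```text
grip [ 0.501  -0.0077] t10.20 F [0.9791 4.713  7.0064] M [ 0.8768 -0.0101 -0.0925] w0.0499 f60.8
grip [ 0.501 -0.007] t10.92 F [ 0.0742 -0.4294  4.3766] M [-0.1153  0.0276  0.0199] w0.0504 f61.3
```

Run:
```python
from h import *
n=np.array([.5010,-.0070])
z,p=twist(n,.1597,1.675,2.7,.52,rate=.03)
if p>2.69:
    manip.move_gripper(.062); 
    manip.line_to([*n,z+.03],None,.15)
    t=manip.get_time(); manip.reach([*n,z+.03],down(p-np.pi).as_quat()); print("reach",manip.get_time()-t)
    print(manip.line_to([*n,z],None,.1,until_force=6)); manip.move_gripper(.045); rd("grip"); print(z)
```

```text
psi 2.20 z 0.1605 t11.58 F [-0.7718 -2.7562  5.4519] M [-0.6247 -0.0385  0.0913] w0.0504 f61.3
psi 2.70 z 0.1612 t12.24 F [ 0.12   -4.3826  5.9047] M [-0.8033 -0.1513  0.1174] w0.0501 f61.3
reach 2.7583
False
grip t16.33 F [0.0449 0.0686 5.2629] M [-0.0863  0.0546 -0.0324] w0.0504 f61.4
0.1612375
```

Run:
```python
from h import *
n=np.array([.5010,-.0070])
z,p=twist(n,.1612375,2.7-np.pi,2.7,.6283,rate=.04)
if p>2.69:
    manip.move_gripper(.062); 
    manip.line_to([*n,z+.025],None,.2)
    manip.reach([*n,z+.025],down(p-np.pi).as_quat())
    print(manip.line_to([*n,z],None,.1,until_force=6)); manip.move_gripper(.045); rd("grip"); print(z)
```

```text
psi 0.19 z 0.1622 t17.11 F [-0.1399 -0.9812  6.7019] M [-0.1034 -0.0153  0.0942] w0.0500 f61.5
psi 0.82 z 0.1631 t17.88 F [-0.9876 -0.8942  6.9997] M [-0.1504  0.0497  0.1312] w0.0503 f61.5
psi 1.44 z 0.1641 t18.66 F [ 0.6996 -0.5272  7.3553] M [-0.1524 -0.0151  0.0721] w0.0503 f61.5
psi 2.07 z 0.1650 t19.43 F [0.05   0.0446 5.5279] M [-0.1227 -0.1057  0.1192] w0.0501 f61.5
psi 2.70 z 0.1659 t20.21 F [0.6885 0.612  5.4758] M [ 0.082  -0.1872  0.1255] w0.0504 f61.5
psi 2.70 z 0.1659 t20.46 F [0.7526 0.9788 6.321 ] M [ 0.0288 -0.2208  0.0657] w0.0500 f61.5
False
grip t24.43 F [-1.2205 -0.6197  3.5448] M [-0.038   0.1364  0.0338] w0.0502 f61.4
0.16594988898038476
```

Run:
```python
from h import *
n=np.array([.5010,-.0070])
z,p=twist(n,.16595,2.7-np.pi,1.366,.4,mlim=.35,rate=.03); print(z,p)
if p>1.36:
    f=np.array([-.979,.204]); r=.111
    for th in np.arange(.08,.50,.08):
        s=manip.line_to([*(n+f*r*np.sin(th)),z+r*(np.cos(th)-1)],None,.03,until_force=10); F,M=rd("th %.2f %s"%(th,s))
        if s: break
```

```text
psi -0.04 z 0.1665 t24.98 F [-0.4045 -2.0359  6.0224] M [-0.112   0.1374  0.0881] w0.0504 f61.5
psi 0.36 z 0.1671 t25.52 F [-0.2429 -0.9342  5.8566] M [-0.1644  0.113   0.0584] w0.0501 f61.5
psi 0.76 z 0.1677 t26.07 F [-0.1573 -1.1329  6.0202] M [-0.204   0.139   0.0393] w0.0501 f61.5
psi 1.16 z 0.1683 t26.62 F [-0.7198 -0.3437  6.2889] M [-0.268   0.1057  0.035 ] w0.0504 f61.5
psi 1.37 z 0.1687 t26.98 F [ 0.1425 -1.3149  5.4426] M [-0.2542  0.0095  0.0597] w0.0502 f61.5
0.16866138898038463 1.366
th 0.08 False t27.43 F [ 1.3588 -1.6174  6.3859] M [-0.5145 -0.5493  0.0728] w0.0503 f61.5
th 0.16 False t27.88 F [ 2.0566 -0.5924  6.0228] M [-0.1655 -0.5154 -0.0562] w0.0504 f61.7
th 0.24 False t28.33 F [1.4741 0.0705 5.1532] M [-0.0023 -0.5308 -0.0425] w0.0504 f61.8
th 0.32 False t28.78 F [1.21   0.8279 4.6437] M [ 0.1005 -0.5197 -0.0532] w0.0501 f61.9
th 0.40 False t29.23 F [2.0312 1.2168 3.3891] M [ 0.1721 -0.5589 -0.0918] w0.0503 f62.0
th 0.48 False t29.68 F [1.6821 1.3777 1.5364] M [ 0.1893 -0.7637 -0.0157] w0.0502 f62.1
```

Run:
```python
from h import *
n=np.array([.5010,-.0070]);z=.16866;f=np.array([-.979,.204]); r=.111
th=.6; print(manip.line_to([*(n+f*r*np.sin(th)),z+r*(np.cos(th)-1)],None,.03,until_force=10))
manip.move_gripper(.085); rd("rel"); manip.pause(.4)
p=np.array(manip.get_position())
manip.line_to(p+[0,0,.14],None,.2); rd("up")
# look at it: camera toward pot
c=calibration("wrist"); im,d=get_image("wrist"); cv2.imwrite("pics/w1.png",im); np.savez("pics/w1.npz",im=im,d=d,K=c["K"],D=c["D"],pose=c["pose"])
im,d=get_image("side"); im2,_=get_image("scene")
cv2.imwrite("pics/s1.png",np.hstack([cv2.resize(im[160:270,200:320],None,fx=3.3,fy=3.3),cv2.resize(im2[160:270,190:310],None,fx=3.3,fy=3.3)]))
```

```text
False
rel t30.72 F [-0.4879  0.2126 -0.3666] M [-0.0046 -0.0127 -0.03  ] w0.0849 f0.0
up t31.97 F [-0.468  -0.4991 -0.5974] M [ 0.0665  0.0082 -0.0174] w0.0846 f0.0
```

View pics/s1.png

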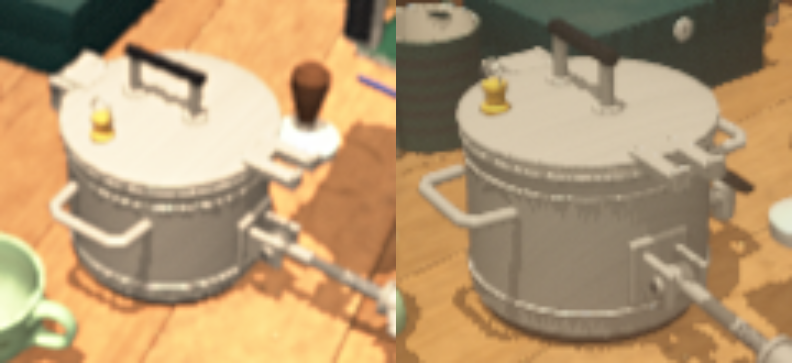

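The pot crops show the bolt hanging level to the front, the nut clear and the slot empty. Next is the lid, starting with a check of arc feasibility.

```bash
cat >> h.py <<'E'
yaw=-.205; X=np.array([np.cos(yaw),np.sin(yaw),0]); Y=np.array([-np.sin(yaw),np.cos(yaw),0]); Z=np.array([0,0,1.])
H=np.array([.6802,-.0443,.121])
def lidpose(th,k,psi):
    b=H+np.hypot(.083,.043)*(-X*np.cos(th+.478)+Z*np.sin(th+.478))
    q=R.from_rotvec(Y*k*th)*down(psi); return b-.006*q.as_matrix()[:,2],q.as_quat()
E
python3 - <<'E'
from h import *
for psi in (1.366,1.366-np.pi):
  for k in (0,.4,.5,.6,.8):
    o=[]
    for th in np.arange(0,1.5,.2):
        s=solver.solve_ik(*lidpose(th,k,psi)); o.append(s)
    print(psi,k,[s is not None for s in o], o[0], o[-1])
E
```

```text
1.366 0 [True, True, True, True, True, True, True, True] [-0.0963  0.5082  1.7973 -0.      0.8361 -1.4623] [-0.1133  0.6009  1.484  -0.      1.0567 -1.4793]
1.366 0.4 [True, True, True, True, True, True, True, True] [-0.0963  0.5082  1.7973 -0.      0.8361 -1.4623] [-0.1325  0.9337  0.9395  0.0398  1.827  -1.4994]
1.366 0.5 [True, True, True, True, True, True, True, True] [-0.0963  0.5082  1.7973 -0.      0.8361 -1.4623] [-0.1356  1.0317  0.7947  0.0495  2.0135 -1.4966]
1.366 0.6 [True, True, True, True, True, True, True, True] [-0.0963  0.5082  1.7973 -0.      0.8361 -1.4623] [-0.1381  1.1351  0.644   0.0616  2.2005 -1.49  ]
1.366 0.8 [True, True, True, True, True, True, True, True] [-0.0963  0.5082  1.7973 -0.      0.8361 -1.4623] [-0.1417  1.3662  0.3001  0.1093  2.5919 -1.4501]
-1.775592653589793 0 [True, True, True, True, True, True, True, True] [-0.0963  0.5082  1.7973 -0.      0.8361  1.6793] [-0.1133  0.6009  1.484  -0.      1.0567  1.6623]
-1.775592653589793 0.4 [True, True, True, True, True, True, True, True] [-0.0963  0.5082  1.7973 -0.      0.8361  1.6793] [-0.1325  0.9337  0.9395  0.0398  1.827   1.6422]
-1.775592653589793 0.5 [True, True, True, True, True, True, True, True] [-0.0963  0.5082  1.7973 -0.      0.8361  1.6793] [-0.1356  1.0317  0.7947  0.0495  2.0135  1.645 ]
-1.775592653589793 0.6 [True, True, True, True, True, True, True, True] [-0.0963  0.5082  1.7973 -0.      0.8361  1.6793] [-0.1381  1.1351  0.644   0.0616  2.2005  1.6516]
-1.775592653589793 0.8 [True, True, True, True, True, True, True, True] [-0.0963  0.5082  1.7973 -0.      0.8361  1.6793] [-0.1417  1.3662  0.3001  0.1093  2.5919  1.6915]
```

Run:
```python
from h import *
psi=1.366; p,q=lidpose(0.01,0,psi)
manip.reach(p+[0,0,.05],q); manip.move_gripper(.045)
print(manip.line_to(p,None,.12,until_force=6)); rd("down")
manip.move_gripper(.016); F,M=rd("16")
manip.move_gripper(.005); F,M=rd("grip")
print("lateral along Y",F@Y)
```

```text
False
down t33.90 F [0.0433 0.2261 0.1644] M [0.0182 0.033  0.0141] w0.0451 f0.0
16 t34.29 F [-0.476  -0.2419  0.243 ] M [ 0.0222  0.0162 -0.0256] w0.0161 f0.0
grip t34.52 F [-1.6831 -0.2787  5.4459] M [-0.009   0.2449 -0.0125] w0.0090 f58.5
lateral along Y -0.6154553020523174
```

Run:
```python
from h import *
for th in np.r_[np.arange(.1,1.4,.13),1.44]:
    s=manip.line_to(*lidpose(th,.5,1.366),rate=.05,until_force=25); F,M=rd("th %.2f %s"%(th,s))
    if s or np.linalg.norm(F)>25: break
im,_=get_image("side"); im2,_=get_image("scene")
cv2.imwrite("pics/s2.png",np.hstack([cv2.resize(im[100:270,180:320],None,fx=2.8,fy=2.8),cv2.resize(im2[100:270,170:310],None,fx=2.8,fy=2.8)]))
```

```text
th 0.10 False t34.84 F [-2.8573  1.174  -2.0525] M [0.2295 0.4601 0.0508] w0.0091 f59.7
th 0.23 False t35.24 F [-3.8563  0.5533 -2.1553] M [ 0.2383  0.857  -0.01  ] w0.0089 f59.4
th 0.36 False t35.64 F [-6.0916  2.2008 -0.7532] M [ 0.4434  1.4256 -0.0711] w0.0090 f59.6
th 0.49 False t36.04 F [-8.5993  2.3715  2.1365] M [ 0.3727  1.8066 -0.0678] w0.0089 f59.8
th 0.62 False t36.44 F [-3.091  -0.0296 -1.8057] M [0.1786 0.4446 0.1354] w0.0090 f59.2
th 0.75 False t36.84 F [-6.9039  1.3642  1.9979] M [0.1915 1.5886 0.0243] w0.0086 f60.3
th 0.88 False t37.24 F [-7.491   0.442   1.1153] M [0.1982 1.4394 0.1227] w0.0089 f60.4
th 1.01 False t37.64 F [-6.9856  0.8688  0.735 ] M [0.1377 1.2578 0.1759] w0.0089 f60.2
th 1.14 False t38.04 F [-5.9291  0.0821  0.4016] M [0.2005 0.8939 0.2828] w0.0086 f59.8
th 1.27 False t38.44 F [-4.7275 -1.2379 -4.4469] M [0.1343 0.0357 0.3589] w0.0085 f59.5
th 1.44 False t38.92 F [ -2.876   -0.8878 -18.006 ] M [-0.4063 -1.8426  0.2831] w0.0087 f58.7
```

View pics/s2.png

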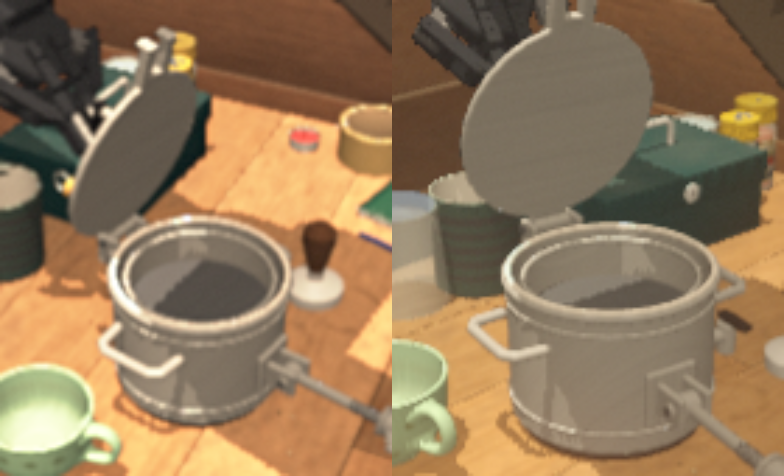

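Run:
```python
from h import *
manip.move_gripper(.04); rd("open")
d=R.from_quat(manip.get_tool_rot()).as_matrix()[:,2]; p=np.array(manip.get_position())
for L in (.09,.07,.05):
    try: print(L,manip.line_to(p-d*L,None,.1,until_force=10)); break
    except manip.MotionError as e: print(e)
rd("away"); manip.pause(.5)
im,dd=get_image("side"); im2,d2=get_image("scene")
P=cloud(d2,calibration("scene")); S=P[(P[...,2]>.15)&(P[...,2]<.29)]; S=S-H; a=S@X; y=S@Y
m=(abs(a)<.06)&(abs(y)<.06); A=np.polyfit(S[m][:,2],a[m],1); print("lid angle",np.pi/2+np.arctan(A[0]),m.sum())
cv2.imwrite("pics/s3.png",np.hstack([cv2.resize(im[60:330,130:330],None,fx=1.95,fy=1.95),cv2.resize(im2[60:330,130:330],None,fx=1.95,fy=1.95)]))
```

```text
open t39.42 F [-0.3931  0.4191 -0.8568] M [-0.0954 -0.2893  0.0019] w0.0398 f0.0
0.09 False
away t40.48 F [-0.701   0.0118  0.3371] M [-0.0549 -0.2753 -0.0228] w0.0402 f0.0
lid angle 1.3272946414222062 2884
```

View pics/s3.png

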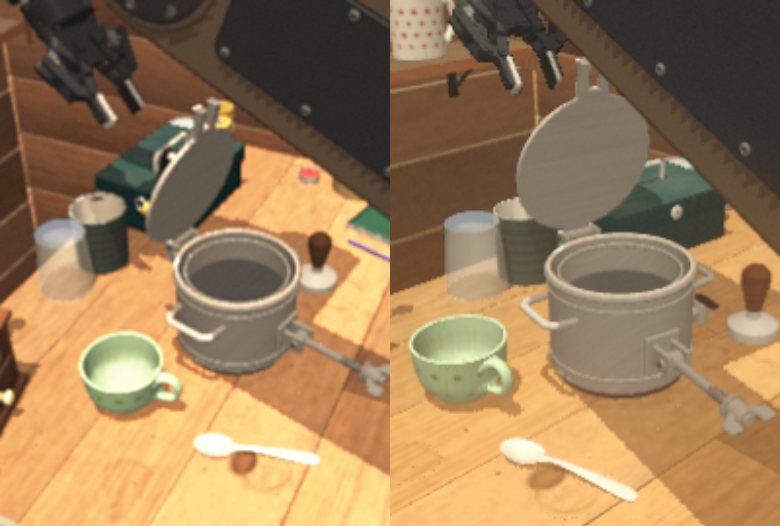

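Run:
```python
from h import *
for n in ("scene","side"):
    im,d=get_image(n); P=cloud(d,calibration(n)); S=(P-H).reshape(-1,3); S=np.c_[S@X,S@Y,S[:,2]]
    m=(S[:,2]>.05)&(S[:,2]<.14)&(abs(S[:,0])<.07)&(abs(S[:,1])<.05); S=S[m]
    for _ in range(6):
        c=np.median(S,0); v=np.linalg.svd(S-S.mean(0),full_matrices=False)[2][2]; e=(S-S.mean(0))@v; S=S[abs(e)<max(.004,1.5*np.std(e))]
    v*=np.sign(v[0]); print(n,len(S),v,"angle",np.pi/2-np.arctan2(v[2],v[0])if 0 else np.arctan2(v[0],v[2]),S.mean(0),e.std())
```

```text
scene 1695 [ 0.9695 -0.0009  0.245 ] angle 1.3233256228673287 [-0.0254  0.0012  0.0963] 0.0010792358720160629
side 716 [ 0.9709 -0.0017  0.2396] angle 1.3288104607936624 [-0.0255  0.0015  0.0966] 0.0005819930323213037
```

The lid stands at 1.325 rad because the bar slid a little in the pads. There is time to regrip and take it nearer its stop.

Run:
```python
from h import *
q=np.array(manip.get_tool_rot()); D=R.from_quat(q).as_matrix()[:,2]
def bp(th): return H+np.hypot(.083,.043)*(-X*np.cos(th+.478)+Z*np.sin(th+.478))-.006*D
print(manip.line_to(bp(1.325),None,.12,until_force=6)); rd("in")
manip.move_gripper(.005); rd("grip")
for th in (1.38,1.43,1.47):
    s=manip.line_to(bp(th),None,.03,until_force=18); F,M=rd("th %.2f %s"%(th,s))
    if s: break
manip.move_gripper(.04); rd("open")
p=np.array(manip.get_position()); print(manip.line_to(p-D*.09,None,.12,until_force=10)); manip.pause(.3)
for n in ("scene","side"):
    im,d=get_image(n); P=cloud(d,calibration(n)); S=(P-H).reshape(-1,3); S=np.c_[S@X,S@Y,S[:,2]]
    m=(S[:,2]>.05)&(S[:,2]<.14)&(abs(S[:,0])<.07)&(abs(S[:,1])<.05); S=S[m]
    for _ in range(6):
        v=np.linalg.svd(S-S.mean(0),full_matrices=False)[2][2]; e=(S-S.mean(0))@v; S=S[abs(e)<max(.004,1.5*np.std(e))]
    v*=np.sign(v[0]); print(n,len(S),"angle",np.arctan2(v[0],v[2]))
rd("end")
```

```text
False
in t42.16 F [-0.5761 -0.0703 -0.429 ] M [-0.0407 -0.3448 -0.0105] w0.0396 f0.0
grip t42.54 F [ 2.3336 -1.5873  3.1265] M [-0.2339 -0.4354  0.1293] w0.0090 f58.4
th 1.38 False t42.87 F [-3.1116 -1.2763  5.46  ] M [0.0821 1.2194 0.2104] w0.0096 f59.9
th 1.43 False t43.17 F [-3.877  -2.269   5.8057] M [0.0659 1.0669 0.4003] w0.0091 f59.7
th 1.47 False t43.45 F [-4.5955 -1.3557  5.167 ] M [0.0687 1.28   0.3794] w0.0093 f60.1
open t43.85 F [ 0.5697 -0.4947 -0.5071] M [-0.0752 -0.3358  0.0319] w0.0403 f0.0
False
scene 1762 angle 1.443880088084884
side 837 angle 1.4454756550461716
end t45.17 F [ 0.1381 -0.2688  0.3059] M [-0.0214 -0.3011 -0.0318] w0.0400 f0.0
```

The lid now stands at 1.445 rad, with the robot clear and the bolt down.

```bash
python3 -c "
from cell import manip
print(manip.sign_off())"
```

```text
the job is handed in; nothing more can be done
None
```

The pot is open and handed in at about 45 s: nut unscrewed clear of the lip, bolt hanging down at the front, lid standing at about 1.44 rad, and the cup, tamper and spoon look undisturbed in the pictures.

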